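# Seat the double lid on the jigged tin and lift off its outer lid

## Task

Slide the guard box's clear window fully open, carry the nested pair of lids together by the inner lid's stem and lower it onto the round tin in the box until it sits fully home, then let go of the stem. Then take the outer lid alone by its collar and lift it straight off so that the inner lid stays seated on the tin, ready for marking; finish while still holding the outer lid level and still, straight above the tin and 15 to 20 cm over its rim. Keep the two lids together until they sit on the tin, do not let them drop onto it, leave the window open, and do not disturb the jar, the gauge block or the screwdriver.

Things in the scene. Friction and masses are not known exactly. Their poses are not given: they have to be found in the camera images.
- guard_box: Fixed low white guard box, 210 (x) by 440 (y) by 150 high, walls 8 thick, origin at the centre of its underside on the bench. Its long side lies along its own y. The bay on its -y side (inside 194 by about 217) holds the tin and is covered by the clear window; the bay on its +y side has a fixed white cover.
- guard (a joint): The clear window with aluminium edges on top of the box, 186 by 206, 5 thick, its top 155 above the bench. It slides horizontally along the box's +y. Value in m: 0 shut over the tin bay, 0.20 fully open (over the covered bay, leaving about 200 of the tin bay clear). It needs about 2 N and stays where it is left.
- guard_handle (a point): Centre of the window's black upright handle: a bar 70 long along the box's x, 12 thick along the box's y, rising 30 above the window (from 15 below this point to 15 above it). It rides with the window; its axes are the box's.
- tin_rim (a point): Centre of the mouth of the fixed round steel tin clamped in a dark round jig in the box's bay. z up; the rim is 68 above the bench. Tin: outer diameter 94, bore 86, 48 tall, 45 deep; jig 124 across with three jaws, all at least 30 below the rim.
- inner_lid: Inner steel lid. Origin: centre of its plug's underside; z up the stem. Plug: diameter 81, heights 0 to 8, foot chamfered; flange: diameter 98, heights 8 to 13 (sits on the tin rim, so when seated the origin is 8 below the rim); central round stem: diameter 18, heights 13 to 80. Starts on the rest plate under the outer lid. About 0.25 kg.
- outer_lid: Outer aluminium lid, loose over the inner: lifting the stem carries both. Origin: centre of its disc's underside, lying on the inner flange (13 above the inner origin). Disc: diameter 112, 4 thick, hole 38 for the stem; skirt inside diameter 104, down to 9 below the origin; round collar about the hole: outside diameter 50, heights 4 to 24, the stem rises 43 beyond it. About 0.16 kg.
- rest_plate: Fixed flat grey plate 150 by 150 by 12 high, origin at the centre of its underside; the lid set starts on it.
- jar: Bystander: closed jar, diameter 60, 90 high, origin at the centre of its underside.
- gauge_block: Bystander: steel block 40 by 30 by 50 high, origin at the centre of its underside.
- screwdriver: Bystander: screwdriver lying on the bench, about 200 long along its x.

How it is judged:
By the outcome, as a careful person would: the job done as asked, in the order asked, and still so for the second after the job is handed in, while the arm keeps its last pose, push and grip.
It also fails if it takes over 72 s, if anything falls off the work surface, if the arm or the gripper's body presses on something with over 40 N, if the wrist force passes 120 N, or if a joint passes its speed limit or range.

## Robot

A 6-joint arm with a two-finger parallel gripper is mounted at the origin on the work surface. World frame = base frame: x ahead of the robot, y to its left, z up, the work surface at z = 0. Lengths are in m, angles in degrees, forces in N, time in s.
With the tool pointing down it reaches from about 0.35 to 0.925 m from the base axis. Payload 6.4 kg.
Tool frame: the origin (TCP) lies midway between the tips of the shut fingers; the grasp point (between the pads) lies 19 mm behind it; z points along the fingers, y is the line along which they close (so a half turn about z gives the same grasp; the last joint's range is limited). The gripper opens to 94 mm and grips with 3 to 60 N. Pads are 16 mm wide; open, the fingers measure 119 mm over their backs; the gripper's body (75 mm by 177 mm) begins 78 mm behind the grasp point.
Start: joints at [-83.658, 14.043, 89.255, -0, 76.702, -9.975], TCP at [0.183, -0.624, 0.205] pointing down, gripper open.
Joint ranges: [-179.41, 179.41], [-58.25, 129.5], [7.25, 145.43], [-54.29, 234.29], [11.92, 165.04], [-157.13, 157.13]. Speed limits (degrees/s): [147.25, 147.25, 180, 180, 180, 180].

## Interface

Orientations are given as [roll, pitch, yaw] about the fixed x, y, z axes, in that order (R = Rz(yaw) Ry(pitch) Rx(roll)).
In Python, from station import sense, camera, camera_info, finish_job gives the robot as it stands. The module is installed in compiled form; this text tells all that it offers.
- The arm moves only by the shell command python3 -m jog 'ROWS' [FORCE]. ROWS is JSON, one flat list of numbers, 5 for each row, row after row: the shift along the tool's x, y, z in units of 60 mm (1.0 is 60 mm), then the turn about the tool's z in units of 10 degrees (1.0 is 10 degrees), then the opening, from -1 (shut) to 1 (fully open). In form: [tx, ty, tz, roll, hand, tx, ty, tz, roll, hand, ...]. A call has exactly 5 rows; each row shifts and turns the commanded pose from where the row before left it, along the tool's axes as they then stand; what a row does not reach is not made up. A row lasts 1/8 s, in which the tool goes at most 62.5 mm and 10.7 degrees, less where a joint would pass 70% of its speed; a pose out of reach is approached as far as the arm can. A call is refused whole if a number of a shift passes 1 or a number of a turn 1, either way. A call with a gripper value outside its range is refused whole. The fingers move at their own pace and stop on an object; FORCE is the grip in N (left out, the last holds). Time passes only in rows, so rows that do not move let the fingers close, or fill a call up. It gives the time, the measured TCP pose, the force, the opening and the grip force at its end, in the units of the state.
- sense(): the state, without advancing time (a new reading comes with each control period).
- camera(name): name is "scene" or "top" or "wrist"; returns (picture, depth): 480x640x3 uint8, red, green, blue; 480x640 float32, m along the optical axis (not along the pixel's ray), 0 where there is no reading.
- camera_info(name): a dict with "fx", "fy", "cx", "cy" (pixels), "R" (3x3) and "t" (3): a world point X has camera coordinates R X + t; the wrist camera has in their place "T_tool_cam" (4x4, takes a point from camera to tool coordinates, whose origin is the TCP and whose axes are the flange's). Camera axes: x right, y down, z forward; pixel columns grow to the right and rows downward; lengths in m; the calibration is good to about 2 mm. The wrist camera is an equidistant fisheye: a pixel r from the principal point sees the ray r / f radians off the axis. A picture is of the moment at which its call begins: read the wrist's pose just before it. camera_info takes no time and is no camera call.
- finish_job(): hands the job in; it is judged then, once.
The state is a dict: "t": time; "qpos": joint angles; "dq": joint speeds; "tau": joint torques, N m; "tool_pos": TCP position; "tool_rot": TCP orientation; "contact_force": force on the tool from outside, world axes, zero at the start; "ft_torque": the same for the moment, N m; "grip_width": opening from 0.0 (shut) to 1.0 (fully open); "grasp_force": force on a finger pad.
Only numpy, scipy, OpenCV 4.12 (cv2) and the standard library are available. Lean on these libraries where they do the work, as an engineer would, in place of code of your own. Each camera call takes 0.05 s, during which the arm holds its last target. There are 200 camera calls.

## Working session

There is one attempt and no reset: what is moved stays moved. The work goes in short steps, Python scripts to look and compute and a shell command to move; the robot and the scene stay as the last step left them, time stands still between calls to the robot, and variables do not carry over. Pictures are saved under pics/ and viewed, at most 10 in all, crops included, and the job is handed in when it is done.

```bash
mkdir -p pics; cat > h.py <<'E'
import numpy as np, cv2
from station import *
def snap(n,f):
    p,d=camera(n); cv2.imwrite('pics/'+f+'.png',p[...,::-1]); np.save('pics/'+f+'.npy',d); return p,d
def world(n,d,u,v):
    i=camera_info(n); z=d[v,u]; c=np.array([(u-i['cx'])/i['fx']*z,(v-i['cy'])/i['fy']*z,z])
    return np.array(i['R']).T@(c-np.array(i['t']))
def cloud(n,d):
    i=camera_info(n); v,u=np.indices(d.shape); c=np.stack([(u-i['cx'])/i['fx']*d,(v-i['cy'])/i['fy']*d,d],-1)
    return (c-np.array(i['t']))@np.array(i['R'])
E
python3 - <<'E'
from h import *
s=sense();print(s)
for n in('top','scene'):
    snap(n,n+'0'); i=camera_info(n); print(n,i)
E
```

```text
{'t': 0.0, 'qpos': array([-8.36566590e+01,  1.40824227e+01,  8.93238766e+01, -1.18746478e-03,
        7.67038494e+01, -9.97334047e+00]), 'dq': array([ 0.05386077,  0.04119531,  0.02961777,  0.08093896, -0.04351096,
       -0.04256173]), 'tau': array([ 1.55761463e-03, -4.15825474e+01, -3.14610350e+01,  6.84622396e-02,
        3.30975512e-02, -1.38682367e-04]), 'tool_pos': array([ 0.18256731, -0.62320224,  0.20437403]), 'tool_rot': array([-1.79891316e+02, -1.79389966e-02,  1.63169386e+01]), 'contact_force': array([-0.0177753 , -1.55568182,  0.77255196]), 'ft_torque': array([ 0.0334498 , -0.00932377, -0.0192069 ]), 'grasp_force': 0.0, 'grip_width': 1.0009084387055045}
top {'fx': 483.82342554284224, 'fy': 483.82342554284224, 'cx': 319.898667294269, 'cy': 247.41438195911354, 'R': array([[ 0.00773474, -0.99983356, -0.01652346],
       [-0.9899617 , -0.00532429, -0.14123558],
       [ 0.1411241 ,  0.01745002, -0.98983811]]), 't': array([-0.16624801,  0.61658319,  0.90870641])}
scene {'fx': 441.8968155702495, 'fy': 441.8968155702495, 'cx': 320.6668915180871, 'cy': 248.27310601126857, 'R': array([[ 0.63218038,  0.77473944, -0.0112593 ],
       [ 0.6263668 , -0.51955541, -0.58114267],
       [-0.45608398,  0.36033455, -0.8137238 ]]), 't': array([-0.2206756 , -0.37278336,  1.36855759])}
```

View pics/top0.png

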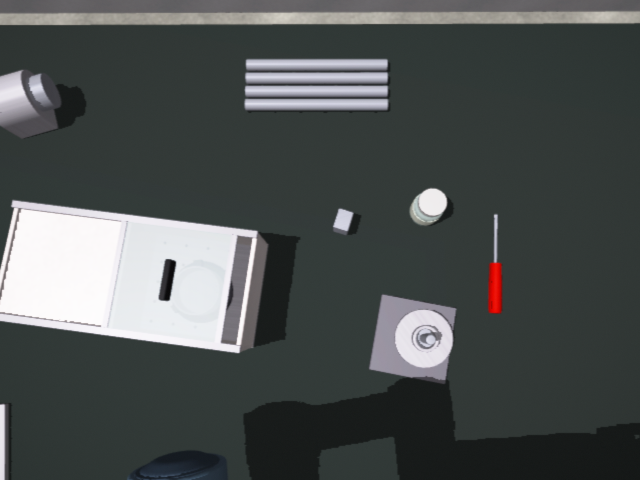

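View pics/scene0.png

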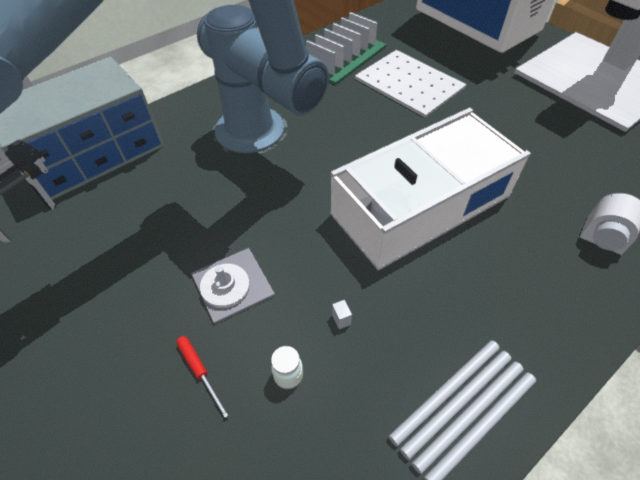

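The top view shows the box with the handle at about (167,280), the tin ghosted at (200,290), the lid set at (425,338), and the jar, block and screwdriver well clear of the path. The scene view agrees.

```bash
python3 - <<'E'
from h import *
d=np.load('pics/top0.npy'); im=cv2.imread('pics/top0.png'); P=cloud('top',d); z=P[...,2]
for n,(u,v) in dict(box1=(60,215),cover=(60,265),win=(140,250),tin=(200,290),hand=(167,280),gap=(241,290),bench=(300,150),plate=(385,330),disc=(410,345),stem=(431,338)).items(): print(n,world('top',d,u,v).round(4))
vv,uu=np.indices(d.shape)
def reg(u0,u1,v0,v1,z0,z1): 
    m=(uu>u0)&(uu<u1)&(vv>v0)&(vv<v1)&(z>z0)&(z<z1)&(d>0); return P[m]
b=reg(0,275,190,360,.143,.162); print('box',len(b),cv2.minAreaRect(b[:,:2].astype(np.float32)))
m=(im.max(2)<60)&(uu>150)&(uu<185)&(vv>250)&(vv<310); h=P[m]; print('handle',len(h),h.mean(0),np.percentile(h[:,2],[1,50,99]))
ht=h[h[:,2]>.178];print(len(ht),cv2.minAreaRect(ht[:,:2].astype(np.float32)))
for nm,z0,z1 in(('disc',.025,.034),('collar',.045,.053),('stem',.085,.097)):
    q=reg(385,470,300,380,z0,z1); print(nm,len(q),q.mean(0).round(4) if len(q) else '',cv2.minEnclosingCircle(q[:,:2].astype(np.float32)) if len(q) else '')
q=reg(360,470,285,390,.008,.016);print('plate',cv2.minAreaRect(q[:,:2].astype(np.float32)))
for n,r in(('jar',(405,455,180,235,.08,.1)),('block',(325,360,200,240,.04,.06))):
    q=reg(*r);print(n,q.mean(0).round(3) if len(q) else '')
e=reg(180,240,260,330,.02,.14);print('under',len(e))
sc=cv2.resize(im[190:390,0:280],None,fx=2.8,fy=2.8,interpolation=cv2.INTER_CUBIC);cv2.imwrite('pics/crop1.png',sc)
print(camera_info('wrist'))
E
```

```text
box1 [0.6599 0.3028 0.1407]
cover [0.5698 0.2951 0.1408]
win [0.5957 0.1497 0.153 ]
tin [0.5267 0.0411 0.1549]
hand [0.5415 0.0896 0.1828]
gap [ 0.5351 -0.0025  0.005 ]
bench [ 8.317e-01 -1.177e-01  2.000e-04]
plate [ 0.4578 -0.2915  0.0132]
disc [ 0.4299 -0.3381  0.0257]
stem [ 0.4464 -0.3649  0.0931]
box 19937 ((0.5531263947486877, 0.17802134156227112), (0.44189155101776123, 0.2104707658290863), 82.99597930908203)
handle 364 [0.54218741 0.08818177 0.18533647] [0.16152101 0.18235332 0.1885002 ]
236 ((0.5297530889511108, -0.04264827072620392), (0.27991753816604614, 0.06609957665205002), 84.49925994873047)
disc 2140 [ 0.4436 -0.3624  0.029 ] ((0.44333523511886597, -0.3632675111293793), 0.056070491671562195)
collar 242 [ 0.4437 -0.3631  0.0484] ((0.44438835978507996, -0.3631335198879242), 0.02517741546034813)
stem 82 [ 0.4438 -0.3628  0.0913] ((0.4434319734573364, -0.36349523067474365), 0.009132872335612774)
plate ((0.44240015745162964, -0.3453289866447449), (0.1506144255399704, 0.1500764638185501), 79.72642517089844)
jar [ 0.698 -0.373  0.089]
block [ 0.672 -0.206  0.049]
under 34
{'fx': 371.64829954431775, 'fy': 371.64829954431775, 'cx': 317.31885162864836, 'cy': 233.61960556893476, 'T_tool_cam': array([[-7.00720100e-04, -9.71443701e-01, -2.37269140e-01,
         6.77709362e-02],
       [ 9.99999730e-01, -7.32805717e-04,  4.70334498e-05,
        -3.77239204e-04],
       [-2.19562530e-04, -2.37269043e-01,  9.71443953e-01,
        -1.79597802e-01],
       [ 0.00000000e+00,  0.00000000e+00,  0.00000000e+00,
         1.00000000e+00]])}
```

View pics/crop1.png

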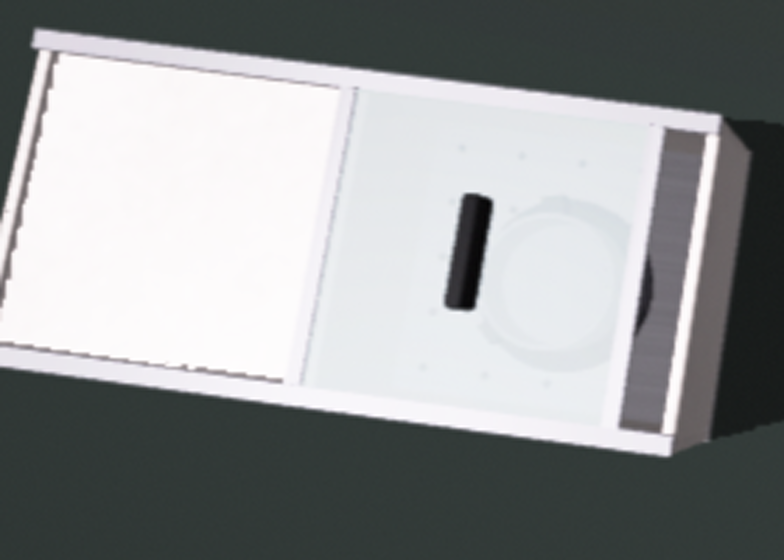

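The enlarged crop shows the handle at crop (470,252), which is top-view (168,280). The window's near edge is at about crop x 630, the empty strip of bay is to its right, and the tin is under the glass.

```bash
cat >> h.py <<'E'
from scipy.spatial.transform import Rotation as Ro
B=np.array([.5531,.1780]); YB=-7.0
def tobox(P):
    a=np.radians(YB); q=np.asarray(P)[...,:2]-B; return np.stack([q@[np.cos(a),np.sin(a)],q@[-np.sin(a),np.cos(a)]],-1)
def frombox(x,y):
    a=np.radians(YB); return B+np.array([x*np.cos(a)-y*np.sin(a),x*np.sin(a)+y*np.cos(a)])
def go(p,yaw=None):
    "shift in tool units (current axes) and roll units"
    s=sense(); R=Ro.from_euler('xyz',s['tool_rot'],degrees=True)
    print('t',round(s['t'],2),'pos',s['tool_pos'].round(4),'rot',s['tool_rot'].round(2),'grip',round(s['grip_width'],3),round(s['grasp_force'],1),'F',s['contact_force'].round(1))
    print('tool units',(R.inv().apply(np.array(p)-s['tool_pos'])/.06).round(3),'roll',None if yaw is None else round(-(yaw-s['tool_rot'][2])/10,3))
E
python3 - <<'E'
from h import *
d=np.load('pics/top0.npy'); P=cloud('top',d);b=tobox(P)
m=(P[...,2]>.1505)&(P[...,2]<.16)&(abs(b[...,0])<.08)&(abs(b[...,1])<.2)&(d>0)
print('window y',np.percentile(b[m][:,1],[0.2,1,5,50,95,99,99.8]))
m=(P[...,2]>.172)&(abs(b[...,0])<.08)&(abs(b[...,1])<.2)&(d>0)
print('handle',b[m].min(0),b[m].max(0))
print(frombox(0,-.0904)); go([.5422,.0882,.25],-7)
E
```

```text
window y [-0.18728793 -0.18643832 -0.17849787 -0.0892024   0.00907923  0.01682966
  0.0186501 ]
handle [-0.03493733 -0.09147013] [ 0.03473814 -0.07761957]
[0.54208301 0.08827383]
t 0.1 pos [ 0.1826 -0.6233  0.2045] rot [-1.7991e+02 -2.0000e-02  1.6320e+01] grip 0.999 0.0 F [ 0.4 -0.7 -0.6]
tool units [ 9.084 -9.698 -0.74 ] roll 2.332
```

```bash
python3 -m jog '[0,0,-0.4,0.78,1, 0,0,-0.35,0.78,1, 0,0,0,0.77,1, 0.3,-0.8,0,0,1, 0.3,-0.84,0,0,1]' 20
python3 -m jog '[0.32,-0.9,0,0,1, 0.32,-0.9,0,0,1, 0.32,-0.9,0,0,1, 0.32,-0.9,0,0,1, 0.32,-0.9,0,0,1]'
python3 -m jog '[0.32,-0.9,0,0,1, 0.32,-0.9,0,0,1, 0.32,-0.9,0,0,1, 0.32,-0.9,0,0,1, 0.32,-0.9,0,0,1]'
python3 - <<'E'
from h import *
go([*frombox(0,-.0845),.161],-7)
E
```

```text
t: 0.72
tool_pos: [0.2305, -0.5293, 0.2497]
tool_rot: [-179.9, 0.0, -7.1]
contact_force: [1.2, -0.3, 0.0]
grip_width: 1.003
grasp_force: 0.0
t: 1.35
tool_pos: [0.3588, -0.2723, 0.2501]
tool_rot: [-180.0, 0.0, -7.0]
contact_force: [0.8, -0.4, 0.3]
grip_width: 1.004
grasp_force: 0.0
t: 1.98
tool_pos: [0.4869, -0.0159, 0.2503]
tool_rot: [180.0, -0.0, -7.0]
contact_force: [-0.2, -0.4, -1.0]
grip_width: 0.997
grasp_force: 0.0
t 1.98 pos [ 0.4869 -0.0159  0.2503] rot [179.99  -0.    -6.97] grip 0.997 0.0 F [-0.2 -0.4 -1. ]
tool units [ 0.702 -1.934  1.488] roll 0.003
```

```bash
python3 -m jog '[0.25,-0.7,0,0,1, 0.25,-0.7,0,0,1, 0.2,-0.53,0.2,0,1, 0,0,0.7,0,1, 0,0,0.58,0,1]' 15
python3 -m jog '[0,0,0,0,0, 0,0,0,0,-1, 0,0,0,0,-1, 0,0,0,0,-1, 0,0,0,0,-1]'
python3 -m jog '[0,-0.1,0,0,-1, 0,-0.25,0,0,-1, 0,-0.3,0,0,-1, 0,-0.3,0,0,-1, 0,-0.3,0,0,-1]'
```

```text
t: 2.6
tool_pos: [0.5418, 0.0926, 0.1598]
tool_rot: [180.0, 0.1, -6.9]
contact_force: [-0.4, -0.2, -0.2]
grip_width: 0.996
grasp_force: 0.0
t: 3.22
tool_pos: [0.5425, 0.0919, 0.1622]
tool_rot: [-180.0, -0.0, -7.0]
contact_force: [-0.0, -0.2, 0.9]
grip_width: 0.506
grasp_force: 0.0
t: 3.85
tool_pos: [0.5517, 0.1679, 0.1617]
tool_rot: [180.0, -0.0, -6.9]
contact_force: [1.4, -1.7, -0.3]
grip_width: 0.124
grasp_force: 15.0
```

```bash
python3 - <<'E'
from h import *
go([*frombox(0,.096),.161],-7)
s=sense();print(tobox(s['tool_pos'][:2]))
E
```

```text
t 3.85 pos [0.5517 0.1679 0.1617] rot [ 1.7999e+02 -2.0000e-02 -6.9500e+00] grip 0.124 15.0 F [ 1.4 -1.7 -0.3]
tool units [ 0.005 -1.77   0.012] roll 0.005
[-0.00017743 -0.0102015 ]
```

```bash
python3 -m jog '[0,-0.3,0,0,-1, 0,-0.35,0,0,-1, 0,-0.35,0,0,-1, 0,-0.3,0,0,-1, 0,-0.2,0,0,-1]'
python3 -m jog '[0,-0.1,0,0,-1, 0,-0.08,0,0,-1, 0,-0.05,0,0,-1, 0,-0.05,0,0,-1, 0,0,0,0,-1]'
python3 - <<'E'
from h import *
s=sense();print(tobox(s['tool_pos'][:2]),s['contact_force'])
E
```

```text
t: 4.47
tool_pos: [0.5626, 0.257, 0.1617]
tool_rot: [-180.0, -0.0, -6.9]
contact_force: [0.7, -2.6, 0.9]
grip_width: 0.125
grasp_force: 15.0
t: 5.1
tool_pos: [0.5641, 0.27, 0.1617]
tool_rot: [179.7, 0.1, -7.0]
contact_force: [-2.0, -9.4, 3.5]
grip_width: 0.124
grasp_force: 15.0
[-0.00025188  0.09265575] [-2.0397233  -9.42136208  3.4773155 ]
```

Stop reached with a steady 9 N push, so I'll release, lift and go over to the lids.

```bash
python3 -m jog '[0,0.03,0,0,-0.5, 0,0,0,0,-0.3, 0,0,0,0,-0.2, 0,0,-0.3,0,0, 0,0,-0.8,0,0]'
python3 -m jog '[0,0.4,-0.4,0,0, -0.06,0.9,0,0,0, -0.06,0.9,0,0,0, -0.06,0.9,0,0,0, -0.06,0.9,0,0,0]'
python3 -m jog '[-0.06,0.9,0,0,0, -0.06,0.9,0,0,0, -0.06,0.9,0,0,0, -0.06,0.9,0,0,0, -0.06,0.9,0,0,0]'
python3 -m jog '[-0.06,0.9,0,0,0, -0.06,0.8,0,0,0, -0.04,0.2,0,0,0, 0,0,0,0,0, 0,0,0,0,0]'
python3 - <<'E'
from h import *
s=sense();p,d=snap('top','top1'); cv2.imwrite('pics/crop2.png',cv2.resize(p[190:390,0:280,::-1],None,fx=2.8,fy=2.8,interpolation=cv2.INTER_CUBIC))
snap('wrist','wr1')
P=cloud('top',d);b=tobox(P);z=P[...,2];ok=d>0
m=ok&(z>.06)&(z<.075)&(abs(b[...,0])<.09)&(b[...,1]<.0)&(b[...,1]>-.2); q=b[m]; print(len(q),q.min(0),q.max(0),np.median(z[m]),cv2.minEnclosingCircle(q.astype(np.float32)))
x=cv2.minEnclosingCircle(P[m][:,:2].astype(np.float32));print(x)
q=P[m][:,:2];A=np.c_[2*q,np.ones(len(q))];c=np.linalg.lstsq(A,(q**2).sum(1),rcond=None)[0];r=np.sqrt(c[2]+c[:2]@c[:2]);print('fit',c[:2],r)
m=ok&(z>.172)&(abs(b[...,0])<.08)&(abs(b[...,1])<.2);print('handle',b[m].min(0),b[m].max(0))
m=ok&(z>.1505)&(z<.16)&(abs(b[...,0])<.08)&(abs(b[...,1])<.2);print('win',np.percentile(b[m][:,1],[.2,99.8]))
go([.4437,-.3630,.054],-7)
E
```

```text
t: 5.72
tool_pos: [0.5626, 0.2704, 0.2265]
tool_rot: [179.9, 0.3, -7.0]
contact_force: [0.3, 0.7, -0.1]
grip_width: 0.498
grasp_force: 0.0
t: 6.35
tool_pos: [0.5206, 0.0327, 0.2534]
tool_rot: [-180.0, -0.1, -7.0]
contact_force: [-0.2, -0.4, 0.1]
grip_width: 0.499
grasp_force: 0.0
t: 6.98
tool_pos: [0.4699, -0.2335, 0.2535]
tool_rot: [179.9, -0.1, -7.0]
contact_force: [1.1, 1.5, -0.4]
grip_width: 0.502
grasp_force: 0.0
t: 7.6
tool_pos: [0.4472, -0.3423, 0.2521]
tool_rot: [-180.0, -0.0, -6.9]
contact_force: [-0.0, -0.5, -0.4]
grip_width: 0.502
grasp_force: 0.0
392 [-0.05529455 -0.15140659] [ 0.03695276 -0.05719541] 0.06715556249901516 ((-0.008728708140552044, -0.10434887558221817), 0.04752465337514877)
((0.5317193865776062, 0.07549266517162323), 0.047524645924568176)
fit [0.53110084 0.07501674] 0.0447043017212432
handle [-0.0347564   0.08464008] [0.03440183 0.09940416]
win [-0.0110735   0.19559393]
t 7.7 pos [ 0.4472 -0.3423  0.2519] rot [-1.80e+02 -2.00e-02 -6.87e+00] grip 0.497 0.0 F [0.4 0.3 0.4]
tool units [-0.017  0.35   3.298] roll 0.013
```

View pics/crop2.png

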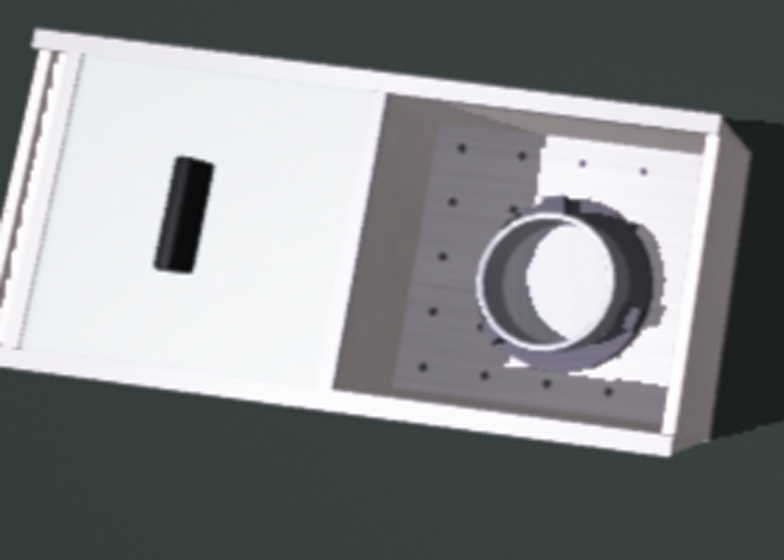

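View pics/wr1.png

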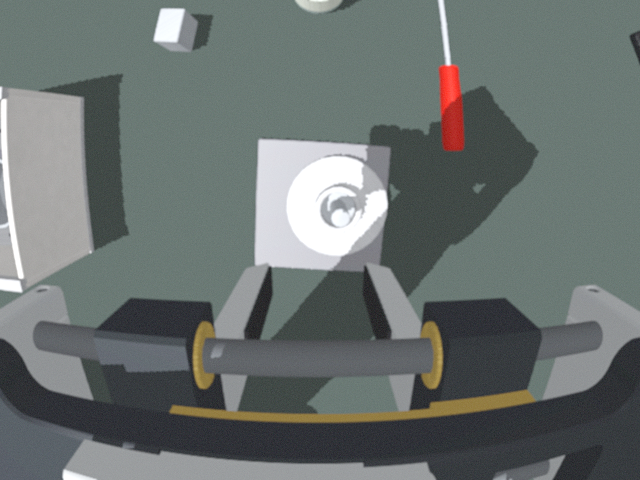

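After opening, the window's near edge is at crop x ≈ 360 over the covered bay, leaving 201 mm clear. The tin rim is centred at about crop (548,281). The wrist view has the lid set and stem at about (340,207), next to the gripper.

```bash
python3 -m jog '[-0.02,0.35,0.5,0,0, 0,0,0.8,0,0, 0,0,0.8,0,0, 0,0,0.7,0,0, 0,0,0.3,0,0]' 35
python3 -m jog '[0,0,0.2,0,0, 0,0,0,0,0, 0,0,0,0,0, 0,0,0,0,0, 0,0,0,0,0]'
python3 - <<'E'
from h import *
go([.4437,-.3632,.054],-7)
E
```

```text
t: 8.32
tool_pos: [0.4422, -0.3622, 0.0632]
tool_rot: [-179.8, 0.2, -6.9]
contact_force: [-0.1, -0.1, -0.4]
grip_width: 0.498
grasp_force: 0.0
t: 8.95
tool_pos: [0.4432, -0.3647, 0.0544]
tool_rot: [180.0, -0.1, -7.0]
contact_force: [0.9, 0.5, -0.1]
grip_width: 0.5
grasp_force: 0.0
t 8.95 pos [ 0.4432 -0.3647  0.0544] rot [ 1.7995e+02 -5.0000e-02 -6.9900e+00] grip 0.5 0.0 F [ 0.9  0.5 -0.1]
tool units [ 0.005 -0.026  0.006] roll 0.001
```

```bash
python3 -m jog '[0.005,-0.026,0,0,0, 0,0,0,0,-1, 0,0,0,0,-1, 0,0,0,0,-1, 0,0,0,0,-1]' 35
python3 -m jog '[0,0,0,0,-1, 0,0,0,0,-1, 0,0,-0.1,0,-1, 0,0,-0.2,0,-1, 0,0,-0.2,0,-1]'
python3 - <<'E'
from h import *
go([.5315,.0753,.25],-7)
E
```

```text
t: 9.57
tool_pos: [0.4434, -0.3632, 0.0537]
tool_rot: [180.0, -0.0, -7.0]
contact_force: [0.5, -2.5, -1.0]
grip_width: 0.183
grasp_force: 35.0
t: 10.2
tool_pos: [0.4433, -0.3625, 0.0843]
tool_rot: [-180.0, 0.0, -7.0]
contact_force: [0.3, -0.3, -4.7]
grip_width: 0.182
grasp_force: 35.0
t 10.2 pos [ 0.4433 -0.3625  0.0843] rot [-1.7997e+02  2.0000e-02 -6.9800e+00] grip 0.182 35.0 F [ 0.3 -0.3 -4.7]
tool units [ 0.572 -7.423 -2.759] roll 0.002
```

```bash
python3 -m jog '[0,0,-0.3,0,-1, 0,0,-0.5,0,-1, 0,0,-0.6,0,-1, 0,0,-0.6,0,-1, 0.02,-0.2,-0.5,0,-1]'
python3 -m jog '[0.04,-0.4,-0.26,0,-1, 0.05,-0.6,0,0,-1, 0.05,-0.7,0,0,-1, 0.05,-0.7,0,0,-1, 0.05,-0.7,0,0,-1]'
python3 -m jog '[0.05,-0.7,0,0,-1, 0.05,-0.7,0,0,-1, 0.05,-0.7,0,0,-1, 0.05,-0.6,0,0,-1, 0.04,-0.5,0,0,-1]'
python3 -m jog '[0.04,-0.4,0,0,-1, 0.04,-0.3,0,0,-1, 0.02,-0.2,0,0,-1, 0,0,0,0,-1, 0,0,0,0,-1]'
python3 - <<'E'
from h import *
go([.5315,.0753,.16],-7); p,d=snap('top','top2')
cv2.imwrite('pics/crop3.png',cv2.resize(p[190:390,60:340,::-1],None,fx=2.8,fy=2.8,interpolation=cv2.INTER_CUBIC)); snap('wrist','wr2')
P=cloud('top',d);z=P[...,2]
s=sense();zb=s['tool_pos'][2]-.042; print('lid bottom',zb)
m=(d>0)&(abs(z-zb-.017)<.004)&(np.hypot(P[...,0]-.53,P[...,1]-.075)<.075);q=P[m][:,:2].astype(np.float32);print(len(q),z[m].mean(),cv2.minEnclosingCircle(q))
E
```

```text
t: 10.82
tool_pos: [0.4461, -0.3516, 0.2367]
tool_rot: [179.9, -0.1, -7.0]
contact_force: [0.4, -0.0, -5.0]
grip_width: 0.185
grasp_force: 35.0
t: 11.45
tool_pos: [0.4825, -0.1654, 0.2489]
tool_rot: [-179.9, 0.1, -7.0]
contact_force: [0.0, 0.2, -5.4]
grip_width: 0.184
grasp_force: 35.0
t: 12.08
tool_pos: [0.5196, 0.0233, 0.2489]
tool_rot: [-180.0, 0.1, -6.9]
contact_force: [-0.0, 0.3, -4.9]
grip_width: 0.184
grasp_force: 35.0
t: 12.7
tool_pos: [0.533, 0.073, 0.2492]
tool_rot: [180.0, 0.0, -7.0]
contact_force: [-0.1, -0.2, -5.2]
grip_width: 0.183
grasp_force: 35.0
t 12.7 pos [0.533  0.073  0.2492] rot [ 1.7998e+02  1.0000e-02 -7.0200e+00] grip 0.183 35.0 F [-0.1 -0.2 -5.2]
tool units [-0.03  -0.036  1.487] roll -0.002
lid bottom 0.20719374861689158
907 0.22401945104484733 ((0.5333039164543152, 0.07127691805362701), 0.05602205544710159)
```

View pics/wr2.png

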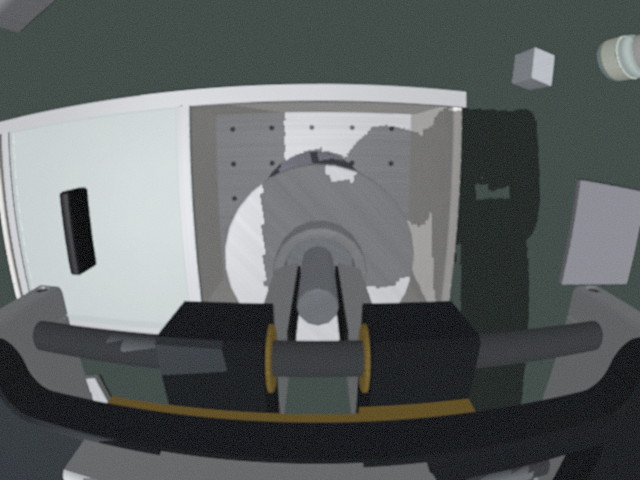

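The wrist view shows the lid set held level at about (320,245), centred over the tin in the bay, with the open window to the left.

```bash
python3 -m jog '[-0.03,-0.036,0.2,0,-1, 0,0,0.4,0,-1, 0,0,0.5,0,-1, 0,0,0.4,0,-1, 0,0,0.3,0,-1]'
python3 -m jog '[0,0,0.2,0,-1, 0,0,0.1,0,-1, 0,0,0.05,0,-1, 0,0,0,0,-1, 0,0,0,0,-1]'
python3 - <<'E'
from h import *
go([.5315,.0753,.1017],-7)
E
```

```text
t: 13.42
tool_pos: [0.5306, 0.0758, 0.1392]
tool_rot: [180.0, 0.1, -7.0]
contact_force: [1.3, -0.6, -5.8]
grip_width: 0.187
grasp_force: 35.0
t: 14.05
tool_pos: [0.532, 0.0759, 0.1209]
tool_rot: [-180.0, -0.1, -7.0]
contact_force: [-0.8, -0.4, -4.0]
grip_width: 0.184
grasp_force: 35.0
t 14.05 pos [0.532  0.0759 0.1209] rot [-1.7999e+02 -7.0000e-02 -6.9800e+00] grip 0.184 35.0 F [-0.8 -0.4 -4. ]
tool units [-0.008  0.011  0.32 ] roll 0.002
```

```bash
python3 -m jog '[-0.008,0.011,0.05,0,-1, 0,0,0.06,0,-1, 0,0,0.06,0,-1, 0,0,0.04,0,-1, 0,0,0.03,0,-1]'
python3 -m jog '[0,0,0.02,0,-1, 0,0,0,0,-1, 0,0,0,0,-1, 0,0,0,0,-1, 0,0,0,0,-1]'
python3 - <<'E'
from h import *
go([.5315,.0753,.1017],-7)
E
```

```text
t: 14.68
tool_pos: [0.5309, 0.0753, 0.1056]
tool_rot: [180.0, 0.0, -7.0]
contact_force: [-0.2, 0.2, -5.1]
grip_width: 0.181
grasp_force: 35.0
t: 15.3
tool_pos: [0.5311, 0.0753, 0.1047]
tool_rot: [-180.0, -0.0, -7.0]
contact_force: [1.1, 0.1, -6.2]
grip_width: 0.189
grasp_force: 35.0
t 15.3 pos [0.5311 0.0753 0.1047] rot [-1.80e+02 -1.00e-02 -6.98e+00] grip 0.189 35.0 F [ 1.1  0.1 -6.2]
tool units [ 0.007 -0.001  0.05 ] roll 0.002
```

Plug is in the bore with no rim contact; lowering the last 3 mm slowly until force shows.

```bash
python3 -m jog '[0.005,0,0.015,0,-1, 0,0,0.015,0,-1, 0,0,0.015,0,-1, 0,0,0.01,0,-1, 0,0,0,0,-1]'
python3 -m jog '[0,0,0.01,0,-1, 0,0,0.01,0,-1, 0,0,0,0,-1, 0,0,0,0,-1, 0,0,0,0,-1]'
python3 - <<'E'
from h import *
go([.5315,.0753,.1017],-7)
E
```

```text
t: 15.92
tool_pos: [0.5314, 0.0752, 0.1016]
tool_rot: [180.0, -0.0, -7.0]
contact_force: [-1.5, -1.1, -2.1]
grip_width: 0.187
grasp_force: 35.0
t: 16.55
tool_pos: [0.5314, 0.0752, 0.1016]
tool_rot: [180.0, 0.0, -7.0]
contact_force: [-6.4, 0.0, 8.0]
grip_width: 0.185
grasp_force: 35.0
t 16.55 pos [0.5314 0.0752 0.1016] rot [ 1.7999e+02  2.0000e-02 -6.9700e+00] grip 0.185 35.0 F [-6.4  0.   8. ]
tool units [ 0.001 -0.002 -0.001] roll 0.003
```

Seated: tool height matches the predicted 101.7 mm and 8 N pushes back. Now I'll release and drop to the collar.

```bash
python3 -m jog '[0,0,-0.01,0,-0.3, 0,0,0,0,0.2, 0,0,0,0,0.6, 0,0,0,0,0.6, 0,0,0,0,0.6]'
python3 -m jog '[0,0,0,0,0.6, 0,0,0,0,0.6, 0,0,0,0,0.6, 0,0,0,0,0.6, 0,0,0,0,0.6]'
python3 - <<'E'
from h import *
go([.5315,.0753,.0805],-7); p,d=snap('top','top3');ps,ds=snap('scene','sc3')
i=camera_info('scene');X=np.array(i['R'])@[.5315,.0753,.1]+i['t'];u,v=int(X[0]/X[2]*i['fx']+i['cx']),int(X[1]/X[2]*i['fy']+i['cy']);print(u,v)
a=ps[v-60:v+60,u-80:u+80,::-1];b=p[220:340,120:280,::-1]
cv2.imwrite('pics/c4.png',np.hstack([cv2.resize(x,(400,300),interpolation=cv2.INTER_CUBIC) for x in(a,b)]))
for n,D in(('top',d),('scene',ds)):
    P=cloud(n,D);z=P[...,2]
    for nm,h in(('disc',.077),('collar',.097),('stem',.140)):
        m=(D>0)&(abs(z-h)<.003)&(np.hypot(P[...,0]-.5315,P[...,1]-.0753)<.06);q=P[m]
        print(n,nm,len(q),q.mean(0).round(4) if len(q) else '',cv2.minEnclosingCircle(q[:,:2].astype(np.float32)) if len(q)>3 else '')
E
```

```text
t: 17.18
tool_pos: [0.5314, 0.0752, 0.1007]
tool_rot: [-180.0, -0.0, -7.0]
contact_force: [0.9, -0.4, -0.2]
grip_width: 0.679
grasp_force: 0.0
t: 17.8
tool_pos: [0.5313, 0.0752, 0.1008]
tool_rot: [180.0, 0.0, -7.0]
contact_force: [-0.1, 0.2, -1.2]
grip_width: 0.802
grasp_force: 0.0
t 17.8 pos [0.5313 0.0752 0.1008] rot [180.     0.    -6.98] grip 0.802 0.0 F [-0.1  0.2 -1.2]
tool units [ 0.003 -0.001  0.338] roll 0.002
391 191
top disc 544 [0.5266 0.0751 0.0768] ((0.5314393639564514, 0.07335278391838074), 0.05583760887384415)
top collar 25 [0.5284 0.0895 0.0964] ((0.531971275806427, 0.08717985451221466), 0.016539037227630615)
top stem 61 [0.5314 0.0728 0.1398] ((0.5314149260520935, 0.0737028494477272), 0.008300972171127796)
scene disc 576 [0.5451 0.0658 0.0757] ((0.5344592928886414, 0.07163064181804657), 0.056072816252708435)
scene collar 74 [0.5372 0.0697 0.0957] ((0.5370005965232849, 0.08058623969554901), 0.03360423073172569)
scene stem 57 [0.535  0.0717 0.1394] ((0.53330397605896, 0.07135941088199615), 0.049574144184589386)
```

View pics/c4.png

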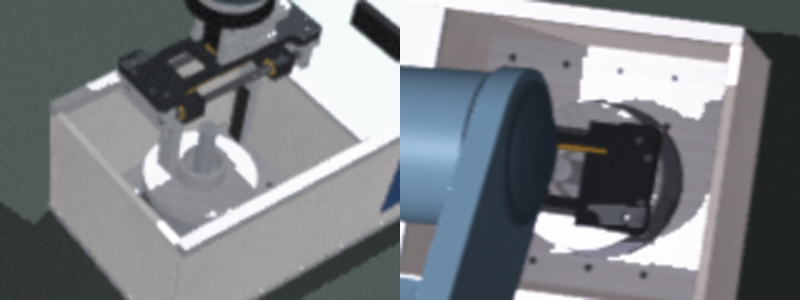

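The left half shows the lids level on the tin with the fingers clear of the stem. Depth puts the disc at 77 mm and the stem top at 140 mm, so the lids are fully home. Next I'll take the collar.

```bash
python3 -m jog '[0,0,0.1,0,0.6, 0,0,0.12,0,0.6, 0,0,0.08,0,0.6, 0,0,0.035,0,0.6, 0,0,0,0,0.6]' 20
python3 -m jog '[0,0,0,0,0.3, 0,0,0,0,0, 0,0,0,0,-0.3, 0,0,0,0,-0.5, 0,0,0,0,-0.5]' 20
python3 -m jog '[0,0,0,0,-0.5, 0,0,0,0,-0.5, 0,0,0,0,-0.5, 0,0,0,0,-0.5, 0,0,0,0,-0.5]'
python3 - <<'E'
from h import *
go([.5315,.0753,.0805],-7)
E
```

```text
t: 18.52
tool_pos: [0.5312, 0.0752, 0.0805]
tool_rot: [180.0, 0.0, -7.0]
contact_force: [-0.1, -0.5, 1.1]
grip_width: 0.795
grasp_force: 0.0
t: 19.15
tool_pos: [0.5314, 0.0751, 0.0808]
tool_rot: [180.0, -0.0, -7.0]
contact_force: [-0.5, -0.7, 0.8]
grip_width: 0.526
grasp_force: 20.0
t: 19.77
tool_pos: [0.5314, 0.0751, 0.0808]
tool_rot: [180.0, -0.0, -7.0]
contact_force: [-0.4, -1.9, 2.5]
grip_width: 0.524
grasp_force: 20.0
t 19.77 pos [0.5314 0.0751 0.0808] rot [ 1.7999e+02 -1.0000e-02 -6.9800e+00] grip 0.524 20.0 F [-0.4 -1.9  2.5]
tool units [ 0.001 -0.003  0.005] roll 0.002
```

```bash
python3 -m jog '[0,0,-0.03,0,-0.5, 0,0,-0.07,0,-0.5, 0,0,-0.12,0,-0.5, 0,0,-0.15,0,-0.5, 0,0,0,0,-0.5]'
python3 -m jog '[0,0,-0.15,0,-0.5, 0,0,-0.25,0,-0.5, 0,0,-0.3,0,-0.5, 0,0,-0.35,0,-0.5, 0,0,-0.35,0,-0.5]'
python3 -m jog '[0,0,-0.35,0,-0.5, 0,0,-0.3,0,-0.5, 0,0,-0.25,0,-0.5, 0,0,-0.15,0,-0.5, 0,0,-0.05,0,-0.5]'
python3 -m jog '[0,0,0,0,-0.5, 0,0,0,0,-0.5, 0,0,0,0,-0.5, 0,0,0,0,-0.5, 0,0,0,0,-0.5]'
python3 - <<'E'
from h import *
go([.5315,.0753,.253],-7); p,d=snap('top','top5');ps,ds=snap('scene','sc5')
cv2.imwrite('pics/c5.png',np.hstack([cv2.resize(x,(400,300),interpolation=cv2.INTER_CUBIC) for x in(ps[100:280,270:510,::-1],p[200:380,100:340,::-1])]))
for n,D in(('top',d),('scene',ds)):
    P=cloud(n,D);z=P[...,2]
    for nm,h in(('flange',.073),('stem',.140),('disc',.2495)):
        m=(D>0)&(abs(z-h)<.004)&(np.hypot(P[...,0]-.5315,P[...,1]-.0753)<.065);q=P[m]
        print(n,nm,len(q),q.mean(0).round(4) if len(q) else '',cv2.minEnclosingCircle(q[:,:2].astype(np.float32)) if len(q)>3 else '')
b=tobox(cloud('top',d));P=cloud('top',d);m=(d>0)&(P[...,2]>.172)&(P[...,2]<.19)&(abs(b[...,0])<.05)&(b[...,1]>.07)&(b[...,1]<.15);print('handle',len(b[m]),b[m].max(0) if m.any() else '')
E
```

```text
t: 20.4
tool_pos: [0.5322, 0.0752, 0.1041]
tool_rot: [-180.0, -0.1, -7.0]
contact_force: [-0.6, 0.0, -2.1]
grip_width: 0.529
grasp_force: 20.0
t: 21.02
tool_pos: [0.5316, 0.0752, 0.1889]
tool_rot: [-180.0, -0.1, -7.0]
contact_force: [-1.0, 0.6, -2.1]
grip_width: 0.524
grasp_force: 20.0
t: 21.65
tool_pos: [0.5314, 0.0752, 0.2533]
tool_rot: [-180.0, -0.0, -7.0]
contact_force: [0.2, 0.9, -2.4]
grip_width: 0.523
grasp_force: 20.0
t: 22.28
tool_pos: [0.5313, 0.0752, 0.2528]
tool_rot: [-180.0, 0.0, -7.0]
contact_force: [-1.1, 0.2, -1.7]
grip_width: 0.523
grasp_force: 20.0
t 22.27 pos [0.5313 0.0752 0.2528] rot [-1.80e+02  1.00e-02 -6.98e+00] grip 0.523 20.0 F [-1.1  0.2 -1.7]
tool units [ 0.003 -0.002 -0.004] roll 0.002
top flange 884 [0.5276 0.0513 0.0727] ((0.5315818190574646, 0.07384763658046722), 0.04861123487353325)
top stem 0  
top disc 847 [0.5256 0.0772 0.2486] ((0.5315513014793396, 0.07479842752218246), 0.05610903725028038)
scene flange 762 [0.5375 0.069  0.0713] ((0.5351787209510803, 0.07211291044950485), 0.05059599503874779)
scene stem 28 [0.5352 0.0726 0.1385] ((0.5364570617675781, 0.07237417250871658), 0.008425990119576454)
scene disc 849 [0.5452 0.0642 0.2474] ((0.5335178971290588, 0.07255323976278305), 0.056786444038152695)
handle 0
```

View pics/c5.png

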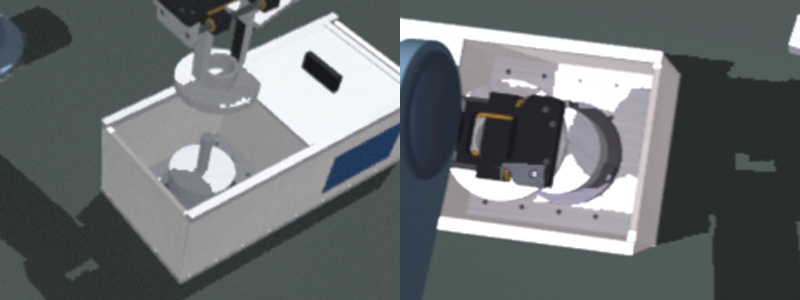

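The inner lid stays seated, with its flange top at 73 mm. The outer lid hangs level above it, about 17.7 cm over the rim, and the window is open.

```bash
python3 -c "
from station import *
print(finish_job())"
```

```text
the job is handed in; nothing more can be done
None
```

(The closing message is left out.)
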